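Open the clay chest's heavy trapdoor with its lever

ROBOT

A 6-joint arm with a two-finger parallel gripper is mounted at the origin on the work surface. World frame = base frame: x ahead of the robot, y to its left, z up, the work surface at z = 0. Lengths are in m, angles in rad, forces in N, time in s.
With the tool pointing down it reaches from about 0.3 to 0.75 m from the base axis. Payload 8.5 kg.
Tool frame: the origin (TCP) lies midway between the tips of the shut fingers; the grasp point (between the pads) lies 19 mm behind it; z points along the fingers, x is the direction in which the jaws open and shut, and the axes are right-handed (so a half turn about z gives the same grasp; the last joint's range is limited). The gripper opens to 88 mm and grips with 3 to 60 N. Pads are 18 mm wide; open, the fingers measure 123 mm over their backs; the gripper's body (75 mm by 187 mm) begins 45 mm behind the grasp point.
Start: joints at [-1.457, 0.381, 1.297, -0, 1.464, -0.215], TCP at [0.178, -0.521, 0.239] pointing down, gripper open.
Joint ranges: [-3.11, 3.11], [-0.89, 2.33], [0.22, 2.48], [-1.42, 4.56], [0.17, 2.85], [-2.88, 2.88]. Speed limits (rad/s): [2.39, 2.39, 3.14, 3.14, 3.14, 3.14].

INTERFACE

Orientations are given as a unit quaternion [x, y, z, w].
In Python, from station import status, viewer, ticket gives the robot as it stands. The module is installed in compiled form; this text tells all that it offers.
- The arm moves only by the tool play_rows, never from a script. Its arguments are lists of equal length, an entry for each row: "slide": the shift along the world's x, y, z in m, a list of three; "roll": the turn about the world's z in rad. A call has 1 to 12 rows; each row shifts and turns the commanded pose from where the row before left it; what a row does not reach is not made up. A row lasts 1/10 s, in which the tool goes at most 50 mm and 8.59 degrees, less where a joint would pass 70% of its speed; a pose out of reach is approached as far as the arm can. A call with a gripper value outside its range is refused whole. "claw" is the finger opening in m, from 0 to 0.0881, set as the call begins (left out, the last holds). The fingers move at their own pace and stop on an object; "squeeze" is the grip in N (left out, the last holds). Time passes only in rows, so rows that do not move let the fingers close. It gives the time, the measured TCP pose, the force and the opening at its end, in the units of the state.
- status.read_state(): the state, without advancing time (a new reading comes with each control period).
- viewer.grab_frame(name): name is "scene" or "top" or "wrist"; returns (picture, depth): 400x640x3 uint8, blue, green, red; 400x640 float32, m along the optical axis (not along the pixel's ray), 0 where there is no reading.
- viewer.calibration(name): a dict with "camera_matrix" (3x3 intrinsics, pixels), "extrinsics" (4x4, takes a point from camera to world coordinates). Camera axes: x right, y up, looking along -z (the intrinsics and any distortion apply to the point x, -y, -z); pixel columns grow to the right and rows downward; lengths in m; the calibration is good to about 2 mm. A picture is of the moment at which its call begins: read the wrist's pose just before it. calibration takes no time and is no camera call; for the wrist camera it gives the pose at the moment of the call.
- ticket.sign_off(): hands the job in, once; it reports no verdict.
Trained networks look in the newest picture that a camera, given by its name, has taken for a name from the list of things; names that differ only in an ending like _2 or _b are one class to them, and where a whole thing is asked for, a point or a joint stands for the part that bears it (a point fixed in the world has none). Each returns a list of dicts, best first, with "p" (0 to 1); they miss things now and then, are a little off and sometimes report something else, mostly with a low value. They report only what shows in the picture. A call takes as long as a camera call. They do not tell look-alikes from the thing itself.
- viewer.look_for(camera, name): "box" ([left, top, right, bottom] in pixels, round what is visible of it).
The state is a dict: "time_s": time; "joint_positions": joint angles; "dq": joint speeds; "tau": joint torques, N m; "ee_pos": TCP position; "tool_rot": TCP orientation; "contact_force": force on the tool from outside, world axes, zero at the start; "wrist_torque": the same for the moment, N m; "width": finger opening in m.
Only numpy, scipy, OpenCV 4.12 (cv2) and the standard library are available. Lean on these libraries where they do the work, as an engineer would, in place of code of your own. Each camera call takes 0.05 s, during which the arm holds its last target. There are 200 camera calls.

TASK

A plaster bowl mould is standing on the steel trapdoor of the low clay chest. With your fingers, slide the bowl across the top, upright and without lifting it, until it stands entirely on the wooden shelf behind the trapdoor's hinge; then press the wooden paddle of the lever all the way down, so that the lever (not your hand) raises the heavy trapdoor. Finish while still holding the lever down and the trapdoor open, with the lever still seated in its cradle and the jar, cup and brush where they were.

Things in the scene. Friction and masses are not known exactly. Their poses are not given: they have to be found in the camera images.
- chest: Fixed low plywood chest, 220 wide (x), on a 600 long base board. Origin on the table, axes level. Along its y: lever (-340 to -120), then its flat top: steel trapdoor (-105 to +60, |x| < 85, top z = 110), hinge at y = 60, wooden shelf (61 to 233), end lip (233 to 243, top z = 127). Sides beside the trapdoor have z = 109. Yaw varies by 17 degrees either way.
- shelf (a point): Middle of the wooden shelf's top, at chest (0, 147, 109). The shelf is 220 wide (x) by 172 long (y) and 1 lower than the trapdoor's top.
- flap (a joint): Trapdoor angle in rad, 0 shut (level), growing as its front edge rises. Steel plate 170 x 164 x 12, 2.1 to 3.1 kg, hinged at chest y = 60, z = 110. It falls shut when let go. The lever fully down opens it to about 0.34.
- flap_edge (a point): Middle of the top front edge of the trapdoor, 165 from the hinge; at chest (0, -105, 110) when shut.
- bowl: Loose thick-walled plaster bowl mould, round, 100 across (86 at the foot), 48 high, wall 12, 0.28 to 0.46 kg, open side up on the trapdoor. Origin at the centre of its underside, z up. It slides with a few N.
- lever: Loose steel lever resting by a cross pin in its cradle. Origin on the pin's axis, axes as the chest's at the start. Bar 24 wide, 14 thick, along y, the long end (-y) sloping up at 0.22 rad. The short end (+y) enters a slot in the chest; its roller bears on the trapdoor's underside. It turns about x; fully pressed it slopes down at about 0.29 rad.
- lever_pivot (a point): On the lever: the middle of its cross pin (12 thick, 54 long, along x).
- cradle (a point): On the chest: where the pin's middle lies when seated, at chest (0, -135, 80). The steel cradle is open at the top (z = 96), |x| < 24, 34 long in y.
- lever_pad (a point): On the lever: middle of the top face of the wooden paddle at the long end (56 in x, 60 along the bar), 175 along the bar from the pin and 7 above the bar's centre line. z about 125 at the start, about 36 fully pressed, on an arc about the pin. Takes roughly 4 to 12 N; a rubber buffer under it (top z = 16) stops it.
- jar: Bystander: upright glass jar, 60 across, 85 high, white cap, on the table beside the lever (+x side of the chest). Origin under its centre.
- cup: Bystander: unglazed cup, 68 across, 75 high, on the table behind the chest's end lip (+y end). Origin under its centre.
- brush: Bystander: brush lying on the table beyond the chest (+x side). Origin under its middle.
Things that resemble listed ones, but are neither listed nor needed, are in the scene too. Of the things shaped like the bowl, the white one is meant.

How it is judged:
On the way, in this order (a step that is already met when the one before it is completed fails the run):
1. the bowl stands wholly on the shelf behind the hinge, trapdoor shut (y of bowl in the frame of chest above 0.108 m and angle between bowl's own z axis and vertical below 0.12 rad and z of bowl in the frame of chest between 0.1 and 0.118 m and value of joint flap below 0.05 rad), for 0.2 s.
2. the lever, pressed by the fingers, has raised the trapdoor (y of bowl in the frame of chest above 0.108 m and value of joint flap above 0.28 rad and contact force between the fingers and lever above 2 N), for 0.2 s.
At the end, for the whole second after the job is handed in: Fingers press the lever (over 2 N) and hold the trapdoor open at least 0.28 rad; lever within 10 mm of its seat; bowl upright and still on the shelf, its centre at least 48 mm behind the hinge; jar, cup and brush within 20 mm of their starts (all of step 2 and velocity of joint flap below 0.1 rad/s and distance between lever_pivot and cradle below 0.01 m and linear speed of bowl below 0.02 m/s and angle between bowl's own z axis and vertical below 0.12 rad and z of bowl in the frame of chest between 0.1 and 0.118 m and distance of each of jar, cup, brush from where it was at the start of the episode below 0.02 m); the arm keeps its last pose, push and grip.
It fails at once if the bowl is lifted more than 15 mm off the top, falls from it, or tips (z of bowl in the frame of chest above 0.125 m or z of bowl in the frame of chest below 0.09 m or angle between bowl's own z axis and vertical above 0.3 rad).
It fails at once if the trapdoor is raised while the bowl stands on it (value of joint flap above 0.06 rad and y of bowl in the frame of chest below 0.103 m).
It fails at once if the trapdoor is raised by hand (value of joint flap above 0.08 rad and contact force between any of the fingers, the arm and flap above 1 N).
It fails at once if the lever is lifted out of its cradle (distance between lever_pivot and cradle above 0.015 m).
It fails at once if the jar, cup or brush is knocked away (distance of any of jar, cup, brush from where it was at the start of the episode above 0.03 m).
It also fails if it takes over 51 s, if anything falls off the work surface, if the arm or the gripper's body presses on something with over 40 N, if the wrist force passes 120 N, or if a joint passes its speed limit or range.

## Working session

There is one attempt and no reset: what is moved stays moved. The work goes in short steps, Python scripts to look and compute and a tool call to move; the robot and the scene stay as the last step left them, time stands still between calls to the robot, and variables do not carry over. Pictures are saved under pics/ and viewed, about 8 in all and at most 12, crops included, and the job is handed in when it is done.

Besides the shell and the picture viewer there is one more tool, called after "Call:" as a command line: name --pt "numbers of a row" for each row, then --argument value for the rest. play_rows: Moves the arm, as the interface text tells. Its arguments: {"type":"object","properties":{"slide":{"type":"array","items":{"type":"array","items":{"type":"number"}}},"roll":{"type":"array","items":{"type":"number"}},"claw":{"type":"number"},"squeeze":{"type":"number"}},"required":["slide","roll"]}

```bash
mkdir -p pics; cat > h.py <<'E'
import numpy as np, cv2
from station import status, viewer, ticket
def pts(cam, d):
    c=viewer.calibration(cam); K=np.array(c["camera_matrix"]); E=np.array(c["extrinsics"])
    v,u=np.mgrid[0:d.shape[0],0:d.shape[1]]
    P=np.stack([(u-K[0,2])/K[0,0]*d,-(v-K[1,2])/K[1,1]*d,-d],-1)
    return P@E[:3,:3].T+E[:3,3]
E
python3 - <<'E'
from h import *
s=status.read_state(); print(s["time_s"],s["ee_pos"],s["tool_rot"],s["contact_force"],s["width"])
ims=[]
for c in ("top","scene"):
    im,d=viewer.grab_frame(c); P=pts(c,d); np.save(c+"P.npy",P); np.save(c+"I.npy",im)
    print(c,np.round(viewer.calibration(c)["extrinsics"],3).tolist(), viewer.calibration(c).keys())
    o=im.copy()
    for n in ("chest","bowl","lever","lever_pad","jar","cup","brush","flap"):
        for r in viewer.look_for(c,n)[:3]:
            b=[int(x) for x in r["box"]]; m=P[(b[1]+b[3])//2,(b[0]+b[2])//2]
            print(n,round(r["p"],2),b,np.round(m,3))
            if r["p"]>.3: cv2.rectangle(o,b[:2],b[2:],(0,0,255),1); cv2.putText(o,n,(b[0],b[1]+9),0,.35,(255,0,255),1)
    cv2.imwrite(f"pics/{c}0.png",o)
E
```

```text
0.0 [ 0.17755468 -0.52026186  0.23812336] [ 8.13299471e-01 -5.81844858e-01 -4.88205845e-04 -5.42312475e-04] [ 0.83067534 -0.12389767 -1.01813736] 0.08847174739697274
top [[0.004, 0.976, -0.216, 0.335], [-1.0, 0.002, -0.006, 0.047], [-0.006, 0.216, 0.976, 1.257], [0.0, 0.0, 0.0, 1.0]] dict_keys(['camera_matrix', 'extrinsics'])
chest 0.74 [229, 175, 485, 280] [ 0.532 -0.039  0.157]
bowl 0.94 [319, 194, 368, 240] [ 0.562 -0.011  0.119]
bowl 0.82 [293, 99, 334, 138] [0.848 0.06  0.009]
bowl 0.68 [379, 296, 427, 345] [ 0.332 -0.157  0.012]
lever 0.96 [387, 216, 490, 244] [ 0.535 -0.23   0.104]
lever_pad 0.73 [388, 212, 491, 240] [ 0.544 -0.232  0.106]
jar 0.89 [428, 159, 460, 185] [ 0.679 -0.255  0.086]
jar 0.75 [232, 174, 486, 280] [ 0.532 -0.043  0.16 ]
jar 0.34 [195, 205, 229, 233] [0.579 0.314 0.004]
cup 0.8 [196, 206, 228, 234] [0.576 0.313 0.007]
cup 0.62 [428, 156, 461, 188] [ 0.679 -0.255  0.086]
brush 0.58 [280, 153, 363, 177] [0.715 0.039 0.025]
flap 0.86 [317, 190, 388, 264] [ 0.538 -0.031  0.124]
scene [[0.325, -0.53, 0.783, 1.391], [0.946, 0.196, -0.259, -0.198], [-0.017, 0.825, 0.565, 0.685], [0.0, 0.0, 0.0, 1.0]] dict_keys(['camera_matrix', 'extrinsics'])
chest 0.76 [156, 153, 392, 285] [ 0.643 -0.07   0.111]
bowl 0.94 [211, 176, 238, 202] [ 0.309 -0.158  0.011]
bowl 0.94 [333, 266, 376, 312] [0.827 0.061 0.013]
bowl 0.92 [270, 169, 307, 206] [ 0.538 -0.007  0.123]
lever 0.84 [150, 202, 250, 221] [ 0.542 -0.233  0.106]
lever_pad 0.77 [151, 203, 252, 221] [ 0.549 -0.231  0.107]
jar 0.68 [183, 250, 215, 297] [ 0.722 -0.256  0.072]
cup 0.69 [292, 244, 370, 281] [0.735 0.04  0.019]
cup 0.56 [388, 180, 409, 209] [0.593 0.289 0.066]
cup 0.24 [243, 175, 320, 218] [ 0.603 -0.04   0.144]
brush 0.69 [293, 245, 366, 280] [0.731 0.036 0.016]
flap 0.6 [245, 180, 317, 218] [ 0.6   -0.04   0.133]
flap 0.57 [152, 204, 245, 223] [ 0.548 -0.238  0.106]
flap 0.19 [386, 180, 412, 210] [0.596 0.29  0.065]
```

View pics/top0.png

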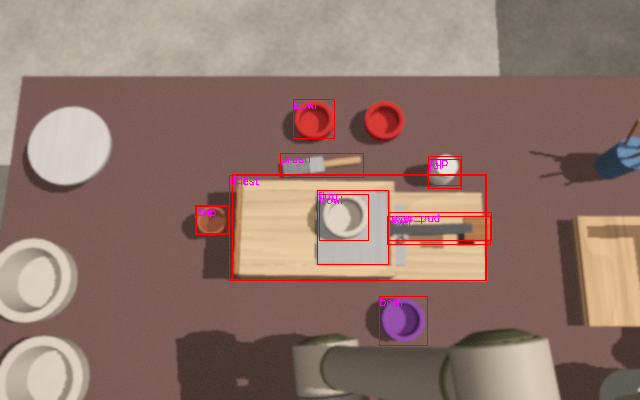

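View pics/scene0.png

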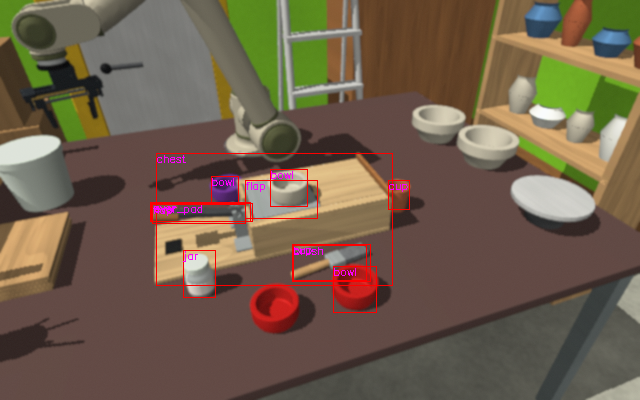

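```bash
python3 - <<'E'
from h import *
for c in ("top","scene"):
    P=np.load(c+"P.npy"); I=np.load(c+"I.npy").astype(int)
    reg=(P[...,0]>.35)&(P[...,0]<.75)&(P[...,1]>-.4)&(P[...,1]<.29)
    m=reg&(abs(P[...,2]-.109)<.008)&(P[...,1]>-.12)
    n,l,st,_=cv2.connectedComponentsWithStats(m.astype(np.uint8)); k=1+np.argmax(st[1:,4]); q=P[l==k]
    r=cv2.minAreaRect(q[:,:2].astype(np.float32)); print(c,"top",r,np.median(q[:,2]),len(q)); print(np.round(cv2.boxPoints(r),3).tolist())
    m=reg&(abs(P[...,2]-.157)<.006)&(P[...,1]<.1)&(P[...,1]>-.12)
    q=P[m]; print("bowl",cv2.minEnclosingCircle(q[:,:2].astype(np.float32)),np.percentile(q,[2,98],axis=0).round(3).tolist(),len(q))
    # lever points
    m=(abs(P[...,0]-.54)<.07)&(P[...,1]<-.12)&(P[...,1]>-.36)&(P[...,2]>.06)&(P[...,2]<.16)
    q=P[m]
    for y in np.arange(-.34,-.1,.02):
        s=q[abs(q[:,1]-y)<.01]
        if len(s): print(round(y,2),len(s),np.percentile(s[:,0],[5,50,95]).round(3),np.median(s[:,2]).round(3))
E
```

```text
top top ((0.5408745408058167, 0.05605441331863403), (0.35386738181114197, 0.22102344036102295), 89.48036193847656) 0.10969473106852945 12318
[[0.42899999022483826, -0.11999999731779099], [0.6499999761581421, -0.12200000137090683], [0.652999997138977, 0.23199999332427979], [0.4320000112056732, 0.23399999737739563]]
bowl ((0.5602684617042542, -0.013137772679328918), 0.05014421418309212) [[0.512, -0.06, 0.153], [0.607, 0.033, 0.162]] 683
-0.34 128 [0.511 0.535 0.561] 0.129
-0.32 235 [0.511 0.536 0.561] 0.126
-0.3 234 [0.511 0.537 0.563] 0.122
-0.28 158 [0.514 0.535 0.558] 0.117
-0.26 106 [0.526 0.536 0.548] 0.113
-0.24 98 [0.526 0.537 0.548] 0.108
-0.22 100 [0.526 0.537 0.549] 0.104
-0.2 99 [0.526 0.538 0.55 ] 0.101
-0.18 101 [0.527 0.537 0.548] 0.096
-0.16 151 [0.515 0.537 0.559] 0.092
-0.14 187 [0.515 0.538 0.561] 0.086
-0.12 235 [0.481 0.546 0.603] 0.105
scene top ((0.5417999029159546, 0.058428145945072174), (0.3573208451271057, 0.225810706615448), 89.83948516845703) 0.10938115513007224 5260
[[0.42800000309944153, -0.11999999731779099], [0.6539999842643738, -0.12099999934434891], [0.6549999713897705, 0.2370000034570694], [0.42899999022483826, 0.2370000034570694]]
bowl ((0.5622090101242065, -0.010124802589416504), 0.05189114436507225) [[0.515, -0.059, 0.151], [0.611, 0.034, 0.16]] 430
-0.34 84 [0.513 0.545 0.565] 0.128
-0.32 154 [0.513 0.548 0.566] 0.125
-0.3 154 [0.515 0.548 0.566] 0.121
-0.28 112 [0.518 0.547 0.565] 0.117
-0.26 90 [0.529 0.547 0.551] 0.111
-0.24 83 [0.53  0.548 0.551] 0.107
-0.22 78 [0.53  0.548 0.551] 0.103
-0.2 85 [0.527 0.546 0.552] 0.098
-0.18 83 [0.528 0.547 0.552] 0.094
-0.16 124 [0.524 0.551 0.564] 0.09
-0.14 157 [0.517 0.556 0.566] 0.085
-0.12 141 [0.48  0.56  0.603] 0.097
```

Call:
play_rows --pt "0.032 0.035 0" --pt "0.032 0.035 0" --pt "0.032 0.035 0" --pt "0.032 0.035 0" --pt "0.032 0.035 0" --pt "0.032 0.035 0" --pt "0.032 0.035 0" --pt "0.032 0.035 0" --pt "0.032 0.035 0" --pt "0.032 0.035 0" --pt "0.032 0.035 0" --pt "0.031 0.035 0" --roll '[0.1035,0.1035,0.1035,0.1035,0.1035,0.1035,0.1035,0.1035,0.1035,0.1035,0.1035,0.1035]' --claw 0.05

```text
time_s: 2.1
ee_pos: [0.5617, -0.0988, 0.2389]
tool_rot: [1.0, 0.002, 0.0, 0.0]
contact_force: [0.2, -0.0, -0.7]
width: 0.0501
```

```bash
python3 - <<'E'
from h import *
s=status.read_state(); q=s["tool_rot"];from scipy.spatial.transform import Rotation as R
print(s["time_s"],s["ee_pos"],R.from_quat(q).as_matrix()[:,0],s["contact_force"],s["width"])
P=np.load("topP.npy"); I=np.load("topI.npy")
# gray steel pixels: low saturation on top plane
hsv=cv2.cvtColor(I,cv2.COLOR_BGR2HSV)
m=(hsv[...,1]<50)&(abs(P[...,2]-.11)<.007)&(P[...,0]>.43)&(P[...,0]<.65)&(P[...,1]>-.12)&(P[...,1]<.12)
q=P[m]; print(len(q),np.percentile(q,[1,50,99],axis=0).round(3).tolist())
m=(abs(P[...,2]-.127)<.005)&(P[...,1]>.2)&(P[...,1]<.28)&(abs(P[...,0]-.54)<.1)
q=P[m]; print("lip",len(q),np.percentile(q,[2,50,98],axis=0).round(3).tolist())
m=(abs(P[...,0]-.536)<.022)&(P[...,1]<-.27)&(P[...,2]>.11)&(P[...,2]<.14); q=P[m]; print("pad",np.percentile(q,[2,50,98],axis=0).round(3).tolist())
E
```

```text
2.1 [ 0.56173872 -0.09877333  0.23885695] [9.99990245e-01 4.40824373e-03 2.77649407e-04] [ 0.1534947  -0.04489341 -0.7051475 ] 0.05008380041452557
3564 [[0.456, -0.112, 0.105], [0.512, -0.052, 0.11], [0.624, 0.051, 0.115]]
lip 404 [[0.444, 0.225, 0.123], [0.538, 0.23, 0.127], [0.635, 0.235, 0.132]]
pad [[0.515, -0.34, 0.114], [0.536, -0.308, 0.123], [0.557, -0.272, 0.132]]
```

Call:
play_rows --pt "0 0 -0.03" --pt "0 0 -0.03" --pt "0 0 -0.025" --pt "0 0 -0.015" --pt "0 0 -0.01" --pt "0 0 -0.005" --pt "0 0 0" --pt "0 0.01 0" --pt "0 0.01 0" --pt "0 0.005 0" --pt "0 0.005 0" --pt "0 0.005 0" --roll '[0,0,0,0,0,0,0,0,0,0,0,0]'

```text
time_s: 3.3
ee_pos: [0.5606, -0.065, 0.124]
tool_rot: [1.0, 0.0, 0.0, 0.0]
contact_force: [-0.9, -2.0, 1.2]
width: 0.0502
```

Call:
play_rows --pt "0 0.005 0" --pt "0 0.005 0" --pt "0 0.005 0" --pt "0 0.005 0" --pt "0 0.005 0" --pt "0 0.005 0" --pt "0 0.005 0" --pt "0 0.005 0" --pt "0 0.005 0" --pt "0 0.005 0" --pt "0 0.005 0" --pt "0 0.0 0" --roll '[0,0,0,0,0,0,0,0,0,0,0,0]'

```text
time_s: 4.5
ee_pos: [0.5604, -0.0096, 0.1236]
tool_rot: [1.0, 0.0, -0.0, -0.0]
contact_force: [-0.6, 0.1, 0.7]
width: 0.0501
```

```bash
cat >> h.py <<'E'
def bowl():
    im,d=viewer.grab_frame("top"); P=pts("top",d); hsv=cv2.cvtColor(im,cv2.COLOR_BGR2HSV)
    m=(abs(P[...,2]-.157)<.006)&(P[...,1]<.22)&(P[...,1]>-.1)&(abs(P[...,0]-.55)<.1)
    q=P[m]; print("rim pts",len(q),np.percentile(q,[2,50,98],axis=0).round(3).tolist())
    return im,P
E
python3 - <<'E'
from h import *
im,P=bowl(); im2,_=viewer.grab_frame("scene")
cv2.imwrite("pics/push1.png",np.hstack([cv2.resize(im[140:300,200:420],None,fx=1.8,fy=1.8),cv2.resize(im2[130:290,200:420],None,fx=1.8,fy=1.8)]))
E
```

```text
rim pts 175 [[0.534, 0.066, 0.154], [0.572, 0.082, 0.159], [0.6, 0.091, 0.162]]
```

View pics/push1.png

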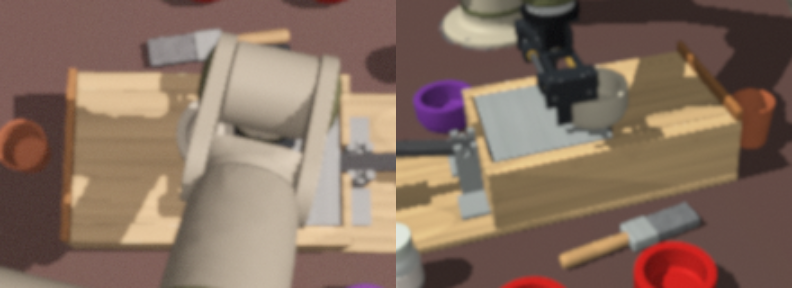

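The bowl (crop around 605,100 in the right half) is upright, cradled by the fingers and moving straight. I'll keep pushing.

Call:
play_rows --pt "0 0.005 0" --pt "0 0.005 0" --pt "0 0.005 0" --pt "0 0.005 0" --pt "0 0.005 0" --pt "0 0.005 0" --pt "0 0.005 0" --pt "0 0.005 0" --pt "0 0.005 0" --pt "0 0.005 0" --pt "0 0.005 0" --pt "0 0.005 0" --roll '[0,0,0,0,0,0,0,0,0,0,0,0]'

```text
time_s: 5.8
ee_pos: [0.5606, 0.0499, 0.1238]
tool_rot: [1.0, 0.0, 0.0, 0.0]
contact_force: [0.4, -1.7, -1.3]
width: 0.0503
```

Call:
play_rows --pt "0 0.005 0" --pt "0 0.005 0" --pt "0 0.005 0" --pt "0 0.005 0" --pt "0 0.005 0" --pt "0 0.005 0" --pt "0 0.005 0" --pt "0 0.003 0" --pt "0 0.0 0" --pt "0 0.0 0" --pt "0 0.0 0" --pt "0 0.0 0" --roll '[0,0,0,0,0,0,0,0,0,0,0,0]'

```text
time_s: 7.0
ee_pos: [0.5606, 0.0874, 0.1237]
tool_rot: [1.0, -0.0, -0.0, -0.0]
contact_force: [-0.4, -0.0, -0.2]
width: 0.0502
```

Call:
play_rows --pt "0 -0.005 0" --pt "0 -0.01 0" --pt "0 -0.02 0" --pt "0 -0.03 0.02" --pt "0 -0.03 0.03" --pt "0 -0.04 0.03" --pt "0 -0.04 0.02" --pt "0 -0.045 0" --pt "0 -0.045 0" --pt "0 -0.045 0" --pt "-0.01 -0.045 0" --pt "-0.012 -0.04 0" --roll '[0,0,0,0,0,0,0,0,0,0,0,0]' --claw 0.0

```text
time_s: 8.2
ee_pos: [0.5376, -0.3104, 0.2235]
tool_rot: [1.0, -0.0, -0.0, 0.0]
contact_force: [0.5, 0.4, 0.3]
width: 0.0006
```

```bash
python3 - <<'E'
from h import *
im,P=bowl(); im2,_=viewer.grab_frame("scene")
print(viewer.look_for("top","bowl")[:2]);
m=(abs(P[...,0]-.536)<.022)&(P[...,1]<-.2)&(P[...,2]>.11)&(P[...,2]<.14); q=P[m]; print("pad",len(q),np.percentile(q,[2,50,98],axis=0).round(3).tolist())
print(status.read_state()["ee_pos"])
cv2.imwrite("pics/push2.png",np.hstack([cv2.resize(im[150:300,190:500],None,fx=1.25,fy=1.25),cv2.resize(im2[150:300,140:450],None,fx=1.25,fy=1.25)]))
E
```

```text
rim pts 677 [[0.514, 0.093, 0.152], [0.561, 0.141, 0.157], [0.607, 0.187, 0.161]]
[{'box': [296.0, 96.0, 332.6, 140.8], 'p': 0.88}, {'box': [251.8, 191.9, 299.2, 239.1], 'p': 0.85}]
pad 158 [[0.525, -0.285, 0.11], [0.537, -0.264, 0.114], [0.553, -0.237, 0.12]]
[ 0.53730669 -0.31015131  0.22322358]
```

View pics/push2.png

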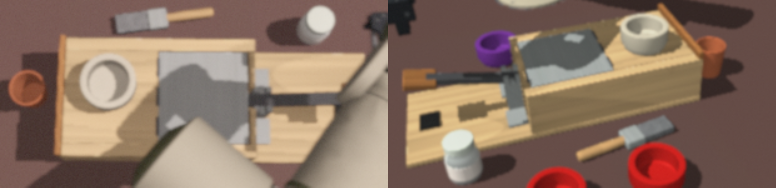

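Call:
play_rows --pt "0 -0.001 -0.03" --pt "0 -0.001 -0.03" --pt "0 0 -0.02" --pt "0 0 -0.01" --pt "0 0 -0.005" --pt "0 -0.001 -0.005" --pt "0 -0.001 -0.005" --pt "0 -0.001 -0.005" --pt "0 -0.001 -0.005" --pt "0 0 -0.005" --pt "0 -0.001 -0.005" --pt "0 0 -0.005" --roll '[0,0,0,0,0,0,0,0,0,0,0,0]'

```text
time_s: 9.55
ee_pos: [0.5397, -0.3157, 0.0962]
tool_rot: [1.0, 0.0, 0.002, 0.002]
contact_force: [-0.3, -1.8, 9.6]
width: 0.0005
```

```bash
python3 - <<'E'
from h import *
im,P=bowl(); im2,_=viewer.grab_frame("scene")
s=status.read_state();print(s["ee_pos"],s["contact_force"])
cv2.imwrite("pics/press1.png",cv2.resize(im2[130:310,130:450],None,fx=2,fy=2))
E
```

```text
rim pts 687 [[0.513, 0.093, 0.152], [0.56, 0.141, 0.157], [0.607, 0.187, 0.161]]
[ 0.53955917 -0.31583043  0.09573484] [-0.74876229 -2.39914022  7.35990673]
```

View pics/press1.png

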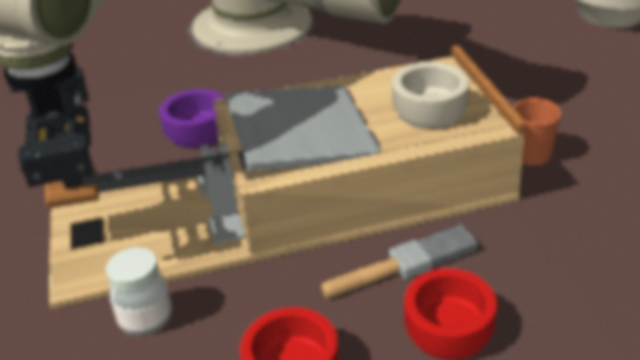

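The fingers are on the paddle (crop 75,190), the trapdoor (300,120) is rising, and the bowl (430,95) hasn't moved. I'll continue along the arc.

Call:
play_rows --pt "0 -0.001 -0.005" --pt "0 0 -0.005" --pt "0 0 -0.005" --pt "0 0 -0.005" --pt "0 0 -0.005" --pt "0 0 -0.005" --pt "0 0.001 -0.005" --pt "0 0.001 -0.005" --pt "0 0.001 -0.005" --pt "0 0.001 -0.005" --pt "0 0.001 -0.004" --pt "0 0.001 -0.003" --roll '[0,0,0,0,0,0,0,0,0,0,0,0]'

```text
time_s: 10.85
ee_pos: [0.54, -0.3119, 0.0405]
tool_rot: [1.0, 0.0, 0.002, 0.003]
contact_force: [-10.6, -3.1, 35.2]
width: 0.0006
```

Call:
play_rows --pt "0 0 -0.003" --pt "0 0 -0.002" --pt "0 0 0" --pt "0 0 0" --pt "0 0 0" --roll '[0,0,0,0,0]'

```text
time_s: 11.35
ee_pos: [0.5401, -0.3121, 0.0402]
tool_rot: [1.0, 0.0, 0.004, 0.004]
contact_force: [-15.9, 3.6, 52.3]
width: 0.0002
```

```bash
cat > chk.py <<'E'
from h import *
im,P=bowl(); im2,_=viewer.grab_frame("scene")
s=status.read_state();print(s["time_s"],s["ee_pos"],s["contact_force"])
for x in (.5,.58,.60):
    m=(abs(P[...,0]-x)<.01)&(P[...,1]<.045)&(P[...,1]>-.09)&(P[...,2]>.1)&(P[...,2]<.2); q=P[m]
    if len(q)>50: print("flap angle",x,len(q),-np.arctan(np.polyfit(q[:,1],q[:,2],1)[0]))
P0=np.load("topP.npy")
for n in ("jar","cup","brush"): print(n,[(round(r["p"],2),np.round(r["box"]).tolist()) for r in viewer.look_for("top",n)[:2]])
import sys; cv2.imwrite(f"pics/{sys.argv[1]}.png",np.hstack([cv2.resize(im[140:300,190:510],None,fx=1.25,fy=1.25),cv2.resize(im2[140:300,130:450],None,fx=1.25,fy=1.25)]))
E
python3 chk.py press2
```

```text
rim pts 1023 [[0.514, -0.097, 0.151], [0.581, 0.109, 0.157], [0.621, 0.186, 0.162]]
11.45 [ 0.54003244 -0.31212204  0.04019325] [-16.39403436   4.03593562  53.62727177]
flap angle 0.5 171 0.33385618332726885
flap angle 0.58 525 0.3341520319839904
flap angle 0.6 519 0.33154316641761006
jar [(0.87, [427.0, 159.0, 462.0, 188.0])]
cup [(0.73, [198.0, 207.0, 230.0, 235.0])]
brush [(0.63, [281.0, 153.0, 363.0, 179.0])]
```

View pics/press2.png

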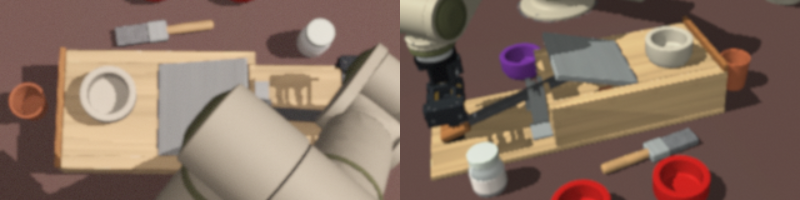

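The lever is on its buffer and the trapdoor is open to about 0.333 rad, but the push is harder than needed. I'll ease it off.

Call:
play_rows --pt "0 0 0.002" --pt "0 0 0.002" --pt "0 0 0.002" --pt "0 0 0.001" --pt "0 0 0" --pt "0 0 0" --pt "0 0 0" --pt "0 0 0" --roll '[0,0,0,0,0,0,0,0]'

```text
time_s: 12.4
ee_pos: [0.5398, -0.3115, 0.0411]
tool_rot: [1.0, -0.0, 0.002, 0.003]
contact_force: [-1.4, -5.2, 10.0]
width: 0.0004
```

```bash
python3 chk.py press3
```

```text
rim pts 1016 [[0.514, -0.096, 0.151], [0.581, 0.111, 0.157], [0.621, 0.186, 0.162]]
12.5 [ 0.53984217 -0.31151591  0.04112515] [-1.03411148 -4.64724582  9.31255872]
flap angle 0.5 170 0.3020795187973299
flap angle 0.58 520 0.33229294771734913
flap angle 0.6 511 0.33209827859958563
jar [(0.92, [429.0, 159.0, 462.0, 188.0])]
cup [(0.74, [197.0, 206.0, 229.0, 237.0])]
brush [(0.63, [283.0, 155.0, 359.0, 177.0]), (0.61, [427.0, 158.0, 461.0, 189.0])]
```

Call:
play_rows --pt "0 0.001 -0.002" --pt "0 0 -0.001" --pt "0 0 0" --pt "0 0 0" --pt "0 0 0" --pt "0 0 0" --pt "0 0 0" --pt "0 0 0" --roll '[0,0,0,0,0,0,0,0]'

```text
time_s: 13.45
ee_pos: [0.54, -0.3115, 0.0408]
tool_rot: [1.0, 0.0, 0.003, 0.004]
contact_force: [-7.0, -5.5, 29.1]
width: 0.0003
```

```bash
python3 chk.py press4; python3 - <<'E'
from h import *
P0=np.load("sceneP.npy"); im,d=viewer.grab_frame("scene"); P=pts("scene",d)
for nm,Q in (("start",P0),("now",P)):
    m=(abs(Q[...,0]-.54)<.011)&(Q[...,1]<-.16)&(Q[...,1]>-.26)&(Q[...,2]>.03)&(Q[...,2]<.13); q=Q[m]
    f=np.polyfit(q[:,1],q[:,2],1); print(nm,len(q),"slope",f[0],"bar top z at pin y -.143:",np.polyval(f,-.143))
E
```

```text
rim pts 1017 [[0.514, -0.097, 0.151], [0.581, 0.111, 0.157], [0.621, 0.186, 0.162]]
13.55 [ 0.53996857 -0.31150282  0.04071828] [-7.79155917 -4.63636399 27.7241652 ]
flap angle 0.5 169 0.3300261531275105
flap angle 0.58 517 0.32950143857725117
flap angle 0.6 523 0.3290973516905678
jar []
cup [(0.76, [194.0, 205.0, 230.0, 235.0]), (0.54, [232.0, 176.0, 463.0, 281.0])]
brush [(0.87, [283.0, 155.0, 364.0, 174.0]), (0.38, [234.0, 178.0, 463.0, 278.0])]
start 349 slope -0.20700786825666528 bar top z at pin y -.143: 0.08492996270666603
now 321 slope 0.28958297387306997 bar top z at pin y -.143: 0.08365479166181486
```

View pics/press4.png

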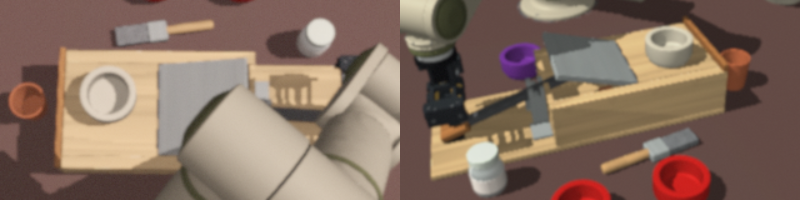

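The trapdoor is open and steady, the pin is at its starting height, and the bowl, jar, cup and brush look right. I'm handing it in.

```bash
python3 -c "
from station import ticket; print(ticket.sign_off())"
```

```text
the job is handed in; nothing more can be done
None
```

I slid the bowl onto the shelf with two fingers cradling it from behind. Then I pressed the lever's paddle down to its buffer along its arc, and handed in while still holding it. The sign-off gave no verdict.

Last checks, at 13.5 s:
- **Bowl:** it stands upright on the shelf. Before the press its centre was at about chest y = 0.148 m, roughly 88 mm behind the hinge, and it looks unmoved since.
- **Trapdoor:** it is open to about 0.33 rad and steady.
- **Lever:** the fingers press it with about 28 N, and it slopes down at about 0.28 rad. The bar's height at the pin is within about 1–2 mm of the start, so I take it as still seated; I did not measure the distance to the seat directly.
- **Jar, cup and brush:** they look unmoved. In the last picture the network missed the jar, but the picture shows it in place, and the network had found it there in the check just before.

**Disagreements and margins:**
- One of three trapdoor readings in the check before the last was 0.30 rad, against 0.33 for the other two. All three agreed at about 0.33 in the last check.
- The push briefly reached about 54 N at the bottom, well under the 120 N wrist limit. I then eased it off.

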